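Close up the vial racks in the autosampler tray

TASK

The three vial racks were set down crooked in the autosampler tray. Nudge them into one tight, straight row - side by side, far ends flush against the back fence - and slide the follower up behind the row until it holds the racks against the end stop with the orange presence bar pressed in flush. Only slide the racks, never lift or tip them as the vials stand loose in them, push gently, and leave everything else on the bench where it is.

Things in the scene. Friction and masses are not known exactly. Their poses are not given: they have to be found in the camera images.
- rack_tray: Fixed aluminium tray. Origin on the bench under it; its x axis points away from the robot to the back fence, y along the row to the end stop (left), z up. Deck top 8 mm above the bench; deck x -100 to +126 mm, y -227 to +197 mm; front side open. Behind the fence a guide rod at x +110 mm, its brackets up to 50 mm high.
- fence_mid (a point): Middle of the back fence's inner face at deck height (tray x +85 mm). The fence is 18 mm high and 400 mm long. Axes as the tray's.
- rack_a: White vial rack full of vials, loose on the tray deck, about 0.25 kg. 60 mm (its x) by 120 mm (its y), rack 25 mm high (push it anywhere on its sides), vial caps up to 49 mm; origin under its centre. Its long side lies roughly along tray x. The three racks are alike and may stand in any order.
- rack_b: Second rack, same as rack_a.
- rack_c: Third rack, same as rack_a.
- follower (a joint): Follower travel, m: 0 = parked at the right (-y) end, up to 0.19 along the tray's +y towards the end stop; friction (5 N) holds it where it is left. Grey paddle across the row, 10 mm thick, tray x -43 to +79 mm, 10 to 38 mm above the bench; a blue knob 20 mm across on its middle, up to 67 mm. Its black carriage on the rod is 59 mm high.
- follower_face (a point): Middle of the paddle's face that bears on the row (tray x +15 mm, 20 mm above the bench). The paddle's other face, for pushing it along +y, is 10 mm behind it in -y. Axes as the tray's.
- presence_bar (a joint): Travel of the orange sprung bar (90 mm long, 25 high) in the face of the black end stop, m: 0 = 5 mm proud, 0.005 = pressed in flush; spring 1 N at first, 3 N flush. The stop (120 mm long across the row, tray x -45 to +75, 34 mm high over the deck) is screwed down but adjustable and not measured: the bar's face, sprung out, lies at tray y +130 to +165 mm.
- filter_jar: Bystander: white jar with green lid, 62 mm across, 89 mm high, left of the tray; origin under its centre.
- beaker: Bystander: clear beaker, 72 mm across, 85 mm high, left of the tray; origin under its centre.
- tape: Bystander: roll of tape lying flat, 62 mm across, 19 mm high, near left; origin under its centre.
- marker: Bystander: blue marker lying in front of the tray at the right, 135 mm long, 17 mm thick; origin under its middle.
- timer: Bystander: white upright timer, 62 mm wide and high, right of the tray; origin under its centre.
Mind the look-alikes: they are no part of the job. Leave any brown look-alike of the rack_a alone. What is shaped like the rack_c but turquoise is not meant.

How it is judged:
By the outcome, as a careful person would: the job done as asked, in the order asked, and still so for the second after the job is handed in, with the robot touching nothing.
It also fails if it takes over 61 s, if anything falls off the work surface, if the arm or the gripper's body presses on something with over 40 N, if the wrist force passes 120 N, or if a joint passes its speed limit or range.

ROBOT

A 6-joint arm with a two-finger parallel gripper is mounted at the origin on a cart in front of the work surface, level with it; the furniture and walls round the work are solid. World frame = base frame: x ahead of the robot, y to its left, z up, the work surface at z = 0. Lengths are in mm, angles in rad, forces in N, time in s.
With the tool pointing down it reaches from about 350 to 975 mm from the base axis. Payload 7.1 kg.
Tool frame: the origin (TCP) lies midway between the tips of the shut fingers; the grasp point (between the pads) lies 19 mm behind it (ctrl.grasp_offset is the distance from the TCP to the grasp point, in mm); z points along the fingers, y is the line along which they close (so a half turn about z gives the same grasp; the last joint's range is limited). The gripper opens to 88 mm and grips with 3 to 60 N. Pads are 20 mm wide; open, the fingers measure 115 mm over their backs; the gripper's body (75 mm by 178 mm) begins 61 mm behind the grasp point.
Start: joints at [-1.178, 0.423, 1.63, -0, 1.089, -0.019], TCP at [250.177, -572.727, 222.675] pointing down, gripper open.
Joint ranges: [-3, 3], [-0.9, 2.11], [0.09, 2.58], [-1.31, 4.45], [0.11, 2.69], [-2.54, 2.54]. Speed limits (rad/s): [2.39, 2.39, 3.01, 3.14, 3.14, 3.14].

INTERFACE

Orientations are given as a rotation vector (axis times angle).
In Python, from workcell import ctrl gives the robot as it stands. The module is installed in compiled form; this text tells all that it offers.
- The arm moves only by the tool servo_tool, never from a script. Its argument "rows" is a list of rows, each a list of 7 numbers: the turn, a rotation vector about the tool's x, y, z as a fraction of full scale, then the shift along the tool's x, y, z as a fraction of full scale, then the finger opening in mm, from 0 to 87.8. A call has 1 to 10 rows; each row is the pose to reach, as a shift and turn from the pose commanded when the call began, along the tool's axes at that moment; what a row does not reach only later rows make up. Full scale, the value 1, is 20 cm for a shift and 1.5 rad for a turn. A row lasts 1/8 s, in which the tool goes at most 62.5 mm and 10.7 degrees, less where a joint would pass 70% of its speed; a pose out of reach is approached as far as the arm can. A call with a number of a shift or a turn outside -1 to 1 is refused whole. A call with a gripper value outside its range is refused whole. The fingers move at their own pace and stop on an object; the grip force is fixed at half the most. Time passes only in rows, so rows that repeat a pose let the fingers close. It gives the time, the measured TCP pose, the force, the opening and the grip force at its end, in the units of the state.
- ctrl.get_obs(): the state, without advancing time (a new reading comes with each control period).
- ctrl.get_image(name): name is "scene" or "top" or "wrist"; returns (picture, depth): 420x560x3 uint8, red, green, blue; 420x560 float32, mm along the optical axis (not along the pixel's ray), 0 where there is no reading.
- ctrl.camera_info(name): a dict with "intrinsics" (3x3 intrinsics, pixels), "R" (3x3) and "t" (3): a world point X has camera coordinates R X + t. Camera axes: x right, y down, z forward; pixel columns grow to the right and rows downward; lengths in mm; the calibration is good to about 2 mm. A picture is of the moment at which its call begins: read the wrist's pose just before it. camera_info takes no time and is no camera call; for the wrist camera it gives the pose at the moment of the call.
- ctrl.close_job(): hands the job in; it is judged then, once.
The state is a dict: "t": time; "qpos": joint angles; "qvel": joint speeds; "joint_torque": joint torques, N m; "ee_pos": TCP position; "orientation": TCP orientation; "ft_force": force on the tool from outside, world axes, zero at the start; "moment": the same for the moment, N m; "width": finger opening in mm; "grasp_force": force on a finger pad.
Only numpy, scipy, OpenCV 4.12 (cv2) and the standard library are available. Lean on these libraries where they do the work, as an engineer would, in place of code of your own. Each camera call takes 0.05 s, during which the arm holds its last target. There are 200 camera calls.

## Working session

There is one attempt and no reset: what is moved stays moved. The work goes in short steps, Python scripts to look and compute and a tool call to move; the robot and the scene stay as the last step left them, time stands still between calls to the robot, and variables do not carry over. Pictures are saved under pics/ and viewed, at most 10 in all, crops included, and the job is handed in when it is done.

Besides the shell and the picture viewer there is one more tool, called after ">>>" by a JSON object that holds its "name" and its "arguments". servo_tool: Moves the arm, as the interface text tells. Its arguments: {"type":"object","properties":{"rows":{"type":"array","items":{"type":"array","items":{"type":"number"}}}},"required":["rows"]}

```bash
mkdir -p pics
cat > h.py <<'E'
import numpy as np, cv2
from workcell import ctrl
def snap(cam,tag,s=1.0,crop=None):
    im,d=ctrl.get_image(cam); np.savez(f'pics/{tag}.npz',im=im,d=d,**{k:np.array(v) for k,v in ctrl.camera_info(cam).items()})
    return im,d
def cloud(tag):
    z=np.load(f'pics/{tag}.npz'); d=z['d']; K=z['intrinsics']; v,u=np.mgrid[:d.shape[0],:d.shape[1]]
    P=np.stack([(u-K[0,2])/K[0,0]*d,(v-K[1,2])/K[1,1]*d,d],-1)
    W=(P-z['t'].ravel())@z['R']; W[d==0]=np.nan
    return z['im'],W
E
python3 - <<'E'
from h import *
for c in('top','scene'):
    im,d=snap(c,c+'0'); cv2.imwrite(f'pics/{c}0.png',im[...,::-1])
o=ctrl.get_obs(); print({k:np.round(v,3) for k,v in o.items()})
i=ctrl.camera_info('top'); print(i)
E
```

```text
{'t': np.float64(0.1), 'qpos': array([-1.178,  0.424,  1.631,  0.   ,  1.089, -0.019]), 'qvel': array([ 0.001, -0.002, -0.001,  0.   , -0.001, -0.001]), 'joint_torque': array([-0.0000e+00, -5.4562e+01, -2.7433e+01,  6.4000e-02,  1.9000e-02,
        0.0000e+00]), 'ee_pos': array([ 249.976, -572.278,  221.972]), 'orientation': array([-3.074, -0.642,  0.   ]), 'ft_force': array([-0.681,  0.312,  0.25 ]), 'moment': array([-0.019,  0.036,  0.021]), 'grasp_force': np.float64(0.0), 'width': np.float64(88.109)}
{'intrinsics': array([[507.63897237,   0.        , 279.02698862],
       [  0.        , 507.63897237, 208.67410549],
       [  0.        ,   0.        ,   1.        ]]), 'R': array([[-0.00269036, -0.99999548, -0.00134448],
       [-0.99354326,  0.00282549, -0.1134187 ],
       [ 0.11342198,  0.00103066, -0.99354637]]), 't': array([  74.37536887,  544.50380998, 1431.77307896])}
```

View pics/top0.png

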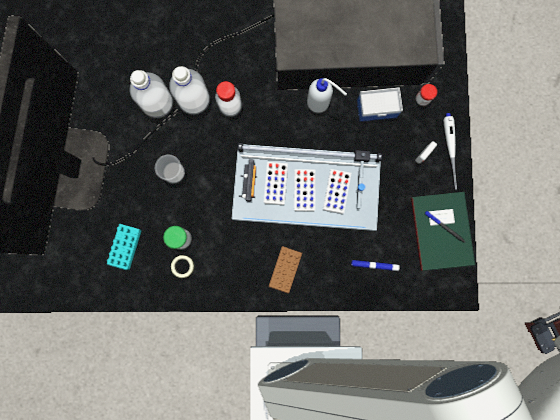

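View pics/scene0.png

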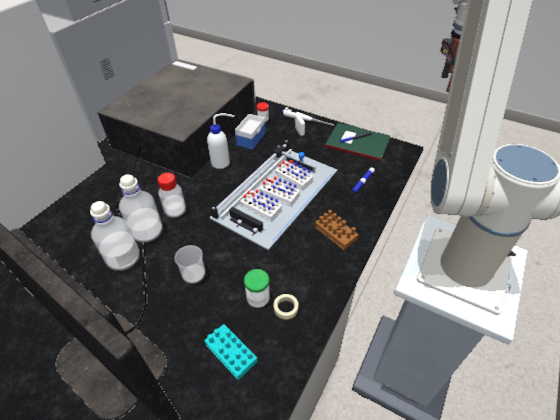

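The tray is at about (308,188) in the top view. On it are the three white racks at (275,183), (305,190) and (338,190), the end stop with the orange bar at (249,180), and the follower at (362,185). Two look-alikes are off the tray and not meant: brown at (285,270) and turquoise at (124,247). The white racks on the deck fit the description. I'll confirm that in a crop and measure.

Run:
```python
from h import *
im,W=cloud('top0')
c=cv2.resize(im[135:235,220:395],None,fx=4.5,fy=4.5,interpolation=cv2.INTER_CUBIC); cv2.imwrite('pics/crop0.png',c[...,::-1])
def at(u,v,r=1): return np.round(np.nanmedian(W[v-r:v+r+1,u-r:u+r+1].reshape(-1,3),0),1)
for n,p in dict(deckL=(262,212),deckR=(350,220),knob=(362,187),stop=(244,185),jar=(176,238),marker=(375,265),carr=(362,156)).items(): print(n,at(*p))
sub=W[140:232,228:386].reshape(-1,3)
deck=sub[(sub[:,2]>2)&(sub[:,2]<12)]
r=cv2.minAreaRect(deck[:,:2].astype(np.float32)); print('tray-ish',r,cv2.boxPoints(r))
# racks rims/vials
m=((W[...,2]>22)&(W[...,2]<60)).astype(np.uint8); m[:160]=0;m[215:]=0;m[:,:258]=0;m[:,:]*=1;m[:,356:]=0
n,l,s,ce=cv2.connectedComponentsWithStats(m)
for i in range(1,n):
    if s[i,4]>150:
        P=W[l==i]; r=cv2.minAreaRect(P[:,:2].astype(np.float32)); print(s[i],np.round(r[0],1),np.round(r[1],1),r[2],np.round(np.nanmedian(P[:,2])))
```

```text
deckL [538.  122.7   8.9]
deckR [ 513.4 -134.1    9.1]
knob [ 601.1 -161.1   69.9]
stop [617.  175.3  14. ]
jar [457.8 356.2  88.5]
marker [ 382.7 -201.9   17.2]
carr [ 694.1 -166.5   52.3]
tray-ish ((617.9038696289062, -9.132400512695312), (468.12017822265625, 272.4864807128906), 89.81266021728516) [[ 480.8961  -242.74576]
 [ 753.38104 -243.63672]
 [ 754.9116   224.48096]
 [ 482.4267   225.37192]]
[264 162  24  42 799] [620.9  82.1] [ 59.4 120.8] 85.056396484375 35.0
[295 169  21  42 835] [600.6  -2.5] [ 58.5 120.8] 89.52174377441406 35.0
[324 169  28  44 806] [596.7 -95.6] [ 59.9 120.6] 78.54944610595703 35.0
```

View pics/crop0.png

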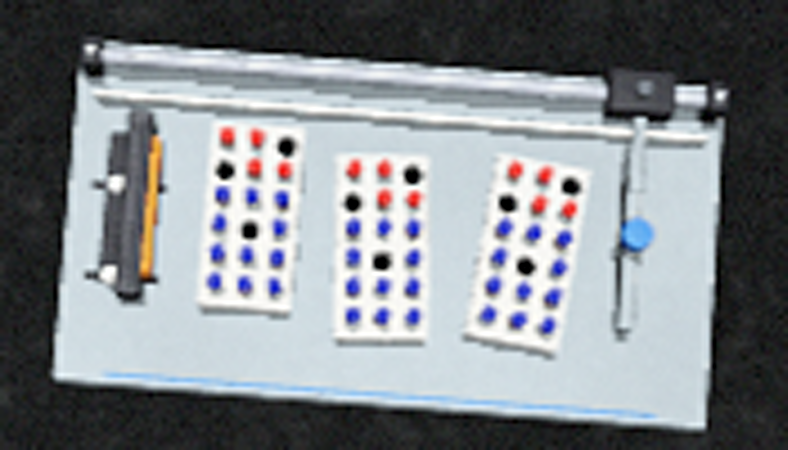

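```bash
cat >> h.py <<'E'
from scipy.spatial.transform import Rotation as Ro
def ray(u,v,z,cam='top'):
    i=ctrl.camera_info(cam) if isinstance(cam,str) else cam
    R,t=np.array(i['R']),np.array(i['t']).ravel(); K=i['intrinsics']; c=-R.T@t
    d=R.T@np.array([(u-K[0,2])/K[0,0],(v-K[1,2])/K[1,1],1]); return c+d*(z-c[2])/d[2]
def tool(yaw): # tool x at world yaw deg, z down
    return Ro.from_euler('z',yaw,degrees=True)*Ro.from_rotvec([np.pi,0,0])
def go(xyz,yaw,base=None):
    o=ctrl.get_obs(); R=Ro.from_rotvec(o['orientation']); s=R.inv().apply(np.array(xyz)-o['ee_pos'])/200
    r=(R.inv()*tool(yaw)).as_rotvec()/1.5
    print('turn',np.round(r,4),'shift',np.round(s,4)); return r,s
E
python3 - <<'E'
from h import *
P={k:ray(220+u/4.5,135+v/4.5,z) for k,(u,v,z) in dict(FL=(53,380,8),FR=(706,428,8)).items()}
print(P)
d=P['FL']-P['FR'];print(np.linalg.norm(d[:2]),np.degrees(np.arctan2(-d[0],d[1])))
th=np.arctan2(-d[0],d[1]); X=np.array([np.cos(th),np.sin(th)]);Y=np.array([-X[1],X[0]])
O=(P['FL'][:2]+P['FR'][:2])/2+100*X+15*Y; print('O',O)
for n,p in dict(A=(620.9,82.1),B=(600.6,-2.5),C=(596.7,-95.6),knob=(601,-161)).items():
    print(n,(np.array(p)-O)@X,(np.array(p)-O)@Y)
f=ray(220+95/4.5,135+95/4.5,26)[:2]; print('fence',(f-O)@X); b=ray(220+152/4.5,135+200/4.5,25)[:2]; print('bar',(b-O)@Y)
go((500,-40,330),-4.2)
E
```

```text
{'FL': array([516.06956088, 210.96998093,   8.        ]), 'FR': array([ 483.68667721, -211.954337  ,    8.        ])}
424.1622682957184 -4.3785358977536255
O [600.73144393   6.82949255]
A 14.36312748321431 76.59060330962946
B 0.5812045449881095 -9.312298853945846
C 3.8003537533909006 -102.43832678585132
knob 13.080800067518856 -167.31916614702627
fence 85.91387029842231
bar 141.2892964901213
turn [-9.000e-04  2.000e-04  3.234e-01] shift [ 2.2108 -1.9393 -0.5374]
```

Crop confirms it: three white racks with red and blue vial caps on the deck, the orange bar in the stop at about (152,200), and the blue knob at (638,235). The tray fit measures 424.2 mm against a nominal 424. I'll move in front of rack C.

```bash
cat >> h.py <<'E'
O=np.array([600.73,6.83]);TH=-4.38;a=np.radians(TH);X=np.array([np.cos(a),np.sin(a)]);Y=np.array([-X[1],X[0]])
def w(x,y,z): return [*(O+x*X+y*Y),z]
def st():
    o=ctrl.get_obs(); p=o['ee_pos'][:2]-O; print('t',round(o['t'],2),'tray',np.round([p@X,p@Y,o['ee_pos'][2]],1),'F',np.round(o['ft_force'],1),'w',o['width'])
E
python3 - <<'E'
from h import *
go(w(-88,-102,100),TH)
E
```

```text
turn [-9.000e-04  2.000e-04  3.255e-01] shift [ 2.1382 -1.7067  0.6123]
```

>>> {"name": "servo_tool", "arguments": {"rows": [[0,0,0,0.2,-0.16,0,25],[0,0,0,0.4,-0.32,0,25],[0,0,0,0.6,-0.48,0,25],[0,0,0,0.8,-0.64,0,25],[0,0,0,1,-0.8,0,25],[0,0,0,1,-0.8,0,25]]}}

```text
t: 0.85
ee_pos: [370.2, -343.3, 222.4]
orientation: [-3.073, -0.648, 0.001]
ft_force: [0.1, -0.3, -0.6]
width: 31.6
grasp_force: 0.0
```

>>> {"name": "servo_tool", "arguments": {"rows": [[0,0,0.11,0.2,-0.16,0,25],[0,0,0.22,0.4,-0.32,0,25],[0,0,0.3255,0.6,-0.48,0,25],[0,0,0.3255,0.8,-0.64,0,25],[0,0,0.3255,1,-0.8,0,25],[0,0,0.3255,1,-0.8,0,25],[0,0,0.3255,1,-0.8,0,25]]}}

```text
t: 1.72
ee_pos: [488.4, -120.0, 222.4]
orientation: [3.139, -0.12, -0.001]
ft_force: [-0.4, -1.1, 0.1]
width: 25.0
grasp_force: 0.0
```

Run:
```python
from h import *
st();go(w(-88,-102,100),TH)
im,d=snap('wrist','w1'); cv2.imwrite('pics/w1.png',im[...,::-1])
```

```text
t 1.73 tray [-102.3 -135.1  222.4] F [-0.4 -1.1  0.1] w 24.954666485248715
turn [0.0002 0.0004 0.0002] shift [ 0.072  -0.1655  0.612 ]
```

View pics/w1.png

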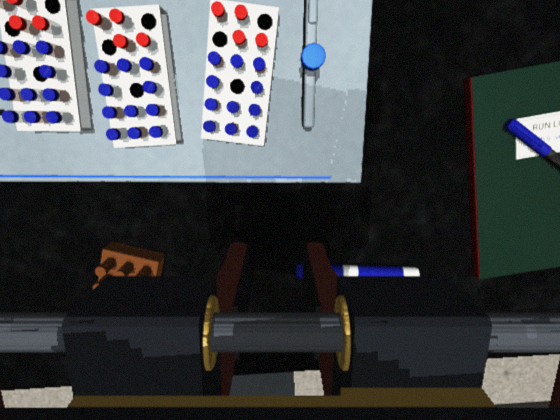

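>>> {"name": "servo_tool", "arguments": {"rows": [[0,0,0,0.036,-0.095,0.2,25],[0,0,0,0.072,-0.19,0.45,25],[0,0,0,0.072,-0.19,0.7,25],[0,0,0,0.072,-0.19,0.95,25],[0,0,0,0.072,-0.19,1.0,25],[0,0,0,0.072,-0.19,1.0,25]]}}

```text
t: 2.52
ee_pos: [505.9, -83.5, 22.9]
orientation: [-3.139, 0.122, 0.001]
ft_force: [-0.0, 0.2, 0.1]
width: 24.9
grasp_force: 0.0
```

Run:
```python
from h import *
st();go(w(-47,-97,14),TH)
```

```text
t 2.52 tray [-87.7 -97.3  22.9] F [-0.   0.2  0.1] w 24.90407980172188
turn [-0.      0.0004 -0.001 ] shift [ 0.2035 -0.002   0.0446]
```

>>> {"name": "servo_tool", "arguments": {"rows": [[0,0,0,0.05,0,0.04,25],[0,0,0,0.075,0,0.04,25],[0,0,0,0.095,0,0.04,25],[0,0,0,0.11,0,0.04,25],[0,0,0,0.125,0,0.04,25],[0,0,0,0.14,0,0.04,25],[0,0,0,0.155,0,0.04,25],[0,0,0,0.17,0,0.04,25],[0,0,0,0.18,0,0.04,25],[0,0,0,0.19,0,0.04,25]]}}

```text
t: 3.78
ee_pos: [543.8, -85.5, 14.6]
orientation: [-3.139, 0.12, 0.0]
ft_force: [-1.6, -0.6, 1.4]
width: 25.0
grasp_force: 1.0
```

>>> {"name": "servo_tool", "arguments": {"rows": [[0,0,0,0.005,0,0,25],[0,0,0,0.01,0,0,25],[0,0,0,0.01,0,0,25]]}}

```text
t: 4.15
ee_pos: [545.0, -85.6, 14.5]
orientation: [-3.139, 0.12, 0.003]
ft_force: [-5.1, 0.6, 3.6]
width: 24.8
grasp_force: 2.5
```

Run:
```python
from h import *
st()
im,d=snap('wrist','w2'); cv2.imwrite('pics/w2.png',im[...,::-1])
```

```text
t 4.15 tray [-48.6 -96.4  14.5] F [-5.1  0.6  3.6] w 24.769722008023773
```

View pics/w2.png

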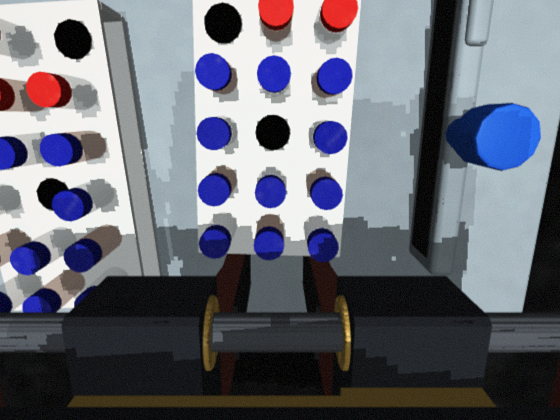

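C now looks square at the fence, with its near end at about row 255 in the wrist view. 5 N contact, vials upright. On to B.

>>> {"name": "servo_tool", "arguments": {"rows": [[0,0,0,-0.1,0,0,25],[0,0,0,-0.2,-0.02,0,25],[0,0,0,-0.2,-0.2,0,25],[0,0,0,-0.2,-0.4,0,25],[0,0,0,-0.2,-0.422,0,25],[0,0,0,-0.16,-0.422,0,25],[0,0,0,-0.13,-0.422,0,25],[0,0,0,-0.115,-0.422,0,25],[0,0,0,-0.1,-0.422,0,25],[0,0,0,-0.085,-0.422,0,25]]}}

```text
t: 5.45
ee_pos: [535.2, -0.5, 14.6]
orientation: [-3.139, 0.121, 0.001]
ft_force: [-1.6, -0.4, -1.0]
width: 25.1
grasp_force: 0.5
```

Run:
```python
from h import *
st();go(w(-48.6,-12,14.5),TH)
```

```text
t 5.45 tray [-64.7 -12.3  14.6] F [-1.6 -0.4 -1. ] w 25.09701916198317
turn [ 0.      0.0002 -0.0003] shift [ 0.0807 -0.0016  0.0004]
```

>>> {"name": "servo_tool", "arguments": {"rows": [[0,0,0,0.015,0,0,25],[0,0,0,0.03,0,0,25],[0,0,0,0.045,0,0,25],[0,0,0,0.06,0,0,25],[0,0,0,0.07,0,0,25],[0,0,0,0.075,0,0,25],[0,0,0,0.08,0,0,25],[0,0,0,0.08,0,0,25]]}}

```text
t: 6.45
ee_pos: [551.4, -1.4, 14.7]
orientation: [3.139, -0.12, 0.0]
ft_force: [-1.0, -0.2, 0.4]
width: 24.9
grasp_force: 0.4
```

>>> {"name": "servo_tool", "arguments": {"rows": [[0,0,0,0.003,0,0,25],[0,0,0,0.006,0,0,25],[0,0,0,0.006,0,0,25]]}}

```text
t: 6.82
ee_pos: [552.6, -1.5, 14.7]
orientation: [-3.139, 0.12, -0.0]
ft_force: [-0.5, -0.1, 1.4]
width: 25.0
grasp_force: 0.7
```

Run:
```python
from h import *
st();go(w(-48,73,14.5),TH)
```

```text
t 6.83 tray [-47.3 -12.   14.7] F [-0.5 -0.1  1.4] w 25.025484670252137
turn [-0.     -0.0002 -0.    ] shift [-0.0033 -0.425   0.001 ]
```

>>> {"name": "servo_tool", "arguments": {"rows": [[0,0,0,0.004,0,0,25],[0,0,0,0.008,0,0,25],[0,0,0,0.008,0,0,25]]}}

```text
t: 7.2
ee_pos: [553.1, -1.5, 14.6]
orientation: [-3.139, 0.12, 0.003]
ft_force: [-5.4, 0.2, 3.9]
width: 25.0
grasp_force: 2.6
```

>>> {"name": "servo_tool", "arguments": {"rows": [[0,0,0,-0.1,0,0,25],[0,0,0,-0.13,-0.15,0,25],[0,0,0,-0.13,-0.35,0,25],[0,0,0,-0.13,-0.445,0,25],[0,0,0,-0.1,-0.445,0,25],[0,0,0,-0.07,-0.445,0,25],[0,0,0,-0.055,-0.445,0,25],[0,0,0,-0.04,-0.445,0,25],[0,0,0,-0.025,-0.445,0,25],[0,0,0,-0.015,-0.445,0,25]]}}

```text
t: 8.45
ee_pos: [558.0, 87.1, 14.6]
orientation: [3.139, -0.12, 0.0]
ft_force: [-0.7, 0.5, -0.3]
width: 25.0
grasp_force: 0.5
```

>>> {"name": "servo_tool", "arguments": {"rows": [[0,0,0,0.005,0,0,25],[0,0,0,0.01,0,0,25],[0,0,0,0.014,0,0,25],[0,0,0,0.014,0,0,25]]}}

```text
t: 8.95
ee_pos: [560.3, 87.2, 14.7]
orientation: [3.139, -0.12, -0.001]
ft_force: [-2.4, 1.5, 0.4]
width: 25.0
grasp_force: 1.2
```

Run:
```python
from h import *
st()
```

```text
t 8.95 tray [-46.4  77.1  14.7] F [-2.4  1.5  0.4] w 25.025028264667437
```

>>> {"name": "servo_tool", "arguments": {"rows": [[0,0,0,0.004,0,0,25],[0,0,0,0.008,0,0,25],[0,0,0,0.008,0,0,25]]}}

```text
t: 9.32
ee_pos: [560.3, 87.1, 14.6]
orientation: [3.139, -0.12, -0.006]
ft_force: [-6.3, 1.9, 5.7]
width: 25.0
grasp_force: 3.8
```

>>> {"name": "servo_tool", "arguments": {"rows": [[0,0,0,-0.1,0,0,25],[0,0,0,-0.27,0,-0.2,25],[0,0,-0.12,-0.27,0.2,-0.5,50],[0,0,-0.24,-0.27,0.5,-0.7,70],[0,0,-0.36,-0.27,0.8,-0.7,70],[0,0,-0.48,-0.27,0.95,-0.7,70],[0,0,-0.6,-0.27,0.95,-0.7,70],[0,0,-0.72,-0.27,0.95,-0.7,70],[0,0,-0.84,-0.27,0.95,-0.7,70],[0,0,-0.9,-0.27,0.95,-0.7,70]]}}

```text
t: 10.58
ee_pos: [494.6, -98.7, 155.0]
orientation: [2.521, 1.872, 0.002]
ft_force: [-0.5, 0.2, -0.3]
width: 69.7
grasp_force: 0.0
```

Run:
```python
from h import *
st();print(ctrl.get_obs()['qpos'].round(2)); go(w(22,-147,60),TH+90)
snap('top','top2'); im,W=cloud('top2'); cv2.imwrite('pics/t2.png',cv2.resize(im[135:235,220:395],None,fx=4.5,fy=4.5,interpolation=cv2.INTER_CUBIC)[...,::-1])
m=((W[...,2]>22)&(W[...,2]<60)).astype(np.uint8); m[:156]=0;m[215:]=0;m[:,:258]=0;m[:,356:]=0
n,l,s,ce=cv2.connectedComponentsWithStats(m)
for i in range(1,n):
    if s[i,4]>150:
        P=W[l==i]; r=cv2.minAreaRect(P[:,:2].astype(np.float32)); c=np.array(r[0])-O; print(s[i],np.round([c@X,c@Y],1),np.round(r[1],1),r[2]-90-TH)
```

```text
t 10.57 tray [ -97.8 -113.3  155. ] F [-0.5  0.2 -0.3] w 69.74594299107079
[-0.22  0.34  1.95 -0.    0.85  0.07]
turn [ 1.200e-03  1.000e-04 -1.447e-01] shift [-0.0355  0.6201  0.4762]
[ 262  156   87   48 2316] [28.7 -3.1] [251.7 126. ] -0.15647613525390636
```

View pics/t2.png

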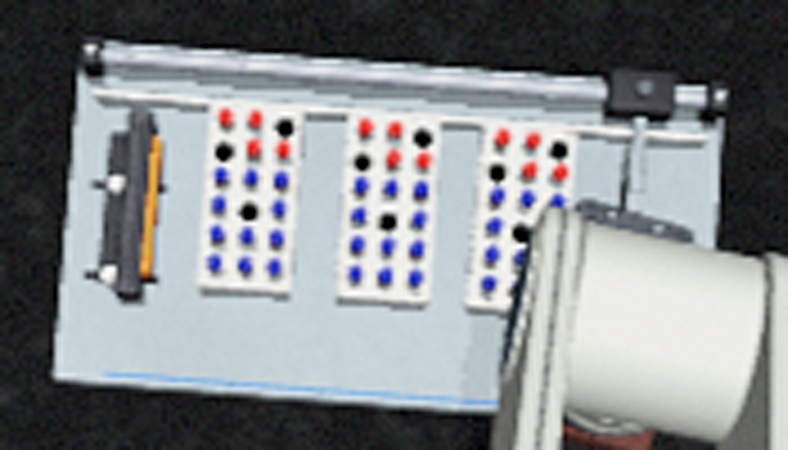

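Run:
```python
from h import *
im,W=cloud('top2')
tx=(W[...,:2]-O)@X; ty=(W[...,:2]-O)@Y
for n,c in dict(A=77,B=-10,C=-98).items():
    m=(W[...,2]>29)&(W[...,2]<37)&(abs(ty-c)<42)&(abs(tx-20)<75)
    if n=='C': m&=tx>20
    # edges: per tx-bin min/max ty
    xs=np.arange(-25 if n!='C' else 30,80,5.); lo=[];hi=[];xx=[]
    for x in xs:
        q=ty[m&(abs(tx-x)<3)]
        if len(q)>5: lo.append(q.min());hi.append(q.max());xx.append(x)
    pl=np.polyfit(xx,lo,1);ph=np.polyfit(xx,hi,1)
    print(n,'yaw lo,hi deg',np.degrees(np.arctan([pl[0],ph[0]])).round(2),'edges at 25',np.polyval(pl,25).round(1),np.polyval(ph,25).round(1),'x range',np.nanmin(tx[m]).round(1),np.nanmax(tx[m]).round(1))
f=(W[...,2]>20)&(W[...,2]<29)&(tx>80)&(tx<95)
yy=np.arange(-190,190,10.);e=[(y,tx[f&(abs(ty-y)<5)].min()) for y in yy if (f&(abs(ty-y)<5)).sum()>2];e=np.array(e)
e=e[(e[:,1]<92)];print('fence',np.polyfit(e[:,0],e[:,1],1),np.round(e[::4],1).tolist())
```

```text
A yaw lo,hi deg [ 0.17 -0.25] edges at 25 49.8 106.1 x range -33.6 90.1
B yaw lo,hi deg [ 0.35 -0.4 ] edges at 25 -39.0 16.7 x range -34.2 90.4
C yaw lo,hi deg [-14.55  -2.33] edges at 25 -117.4 -69.0 x range 20.1 89.3
fence [2.52661605e-03 8.64144714e+01] [[-190.0, 86.8], [-140.0, 85.8], [-90.0, 87.8], [-50.0, 85.6], [-10.0, 88.0], [30.0, 86.5], [80.0, 84.4], [120.0, 86.1], [160.0, 85.9]]
```

>>> {"name": "servo_tool", "arguments": {"rows": [[0,0,-0.1,0,0.2,0,70],[0,0,-0.145,-0.033,0.45,0,70],[0,0,-0.145,-0.033,0.62,0,70],[0,0,-0.145,-0.033,0.62,0.2,70],[0,0,-0.145,-0.033,0.62,0.35,70],[0,0,-0.145,-0.033,0.62,0.35,70]]}}

```text
t: 11.38
ee_pos: [609.1, -140.6, 82.6]
orientation: [-2.307, -2.128, 0.004]
ft_force: [-0.4, -0.2, 0.4]
width: 69.9
grasp_force: 0.0
```

Run:
```python
from h import *
st(); go(w(22,-146.5,14),TH+90)
im,d=snap('wrist','w3'); cv2.imwrite('pics/w3.png',im[...,::-1])
```

```text
t 11.38 tray [  19.6 -146.4   82.6] F [-0.4 -0.2  0.4] w 69.90600188998494
turn [-0.0026 -0.0004 -0.0029] shift [-0.0006  0.0132  0.3427]
```

View pics/w3.png

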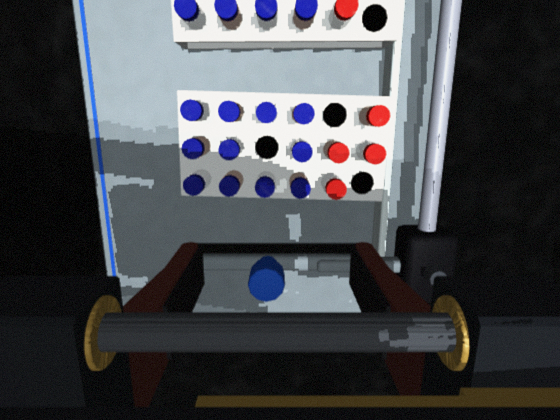

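Fingertips are at about (190,245) and (360,245), straddling the knob at (266,280) and clear of rack C's edge at row 198. C is tilted about 2°. I'll descend and push it sideways.

>>> {"name": "servo_tool", "arguments": {"rows": [[0,0,0,0,0.012,0.1,70],[0,0,-0.002,0,0.012,0.2,70],[0,0,-0.002,0,0.012,0.3,70],[0,0,-0.002,0,0.012,0.34,70],[0,0,-0.002,0,0.012,0.34,70]]}}

```text
t: 12.05
ee_pos: [612.3, -141.0, 15.7]
orientation: [-2.304, -2.134, 0.001]
ft_force: [0.2, -0.2, -0.3]
width: 70.2
grasp_force: 0.0
```

>>> {"name": "servo_tool", "arguments": {"rows": [[0,0,0,0.03,0,0,70],[0,0,0,0.055,0,0,70],[0,0,0,0.075,0,0,70],[0,0,0,0.095,0,0,70],[0,0,0,0.115,0,0,70],[0,0,0,0.135,0,0,70],[0,0,0,0.15,0,0,70],[0,0,0,0.165,0,0,70]]}}

```text
t: 13.05
ee_pos: [615.4, -108.1, 16.6]
orientation: [-2.305, -2.135, 0.0]
ft_force: [-0.3, -1.5, 2.5]
width: 69.7
grasp_force: 1.1
```

Run:
```python
from h import *
st(); go(w(22,-60,14),TH+90)
```

```text
t 13.05 tray [  23.4 -113.4   16.6] F [-0.3 -1.5  2.5] w 69.70749979854934
turn [-0.0001  0.     -0.0002] shift [ 0.2671 -0.0072  0.0132]
```

>>> {"name": "servo_tool", "arguments": {"rows": [[0,0,0,0.02,0,0,70],[0,0,0,0.04,0,0,70],[0,0,0,0.06,0,0,70],[0,0,0,0.08,0,0,70],[0,0,0,0.1,0,0,70],[0,0,0,0.12,0,0,70],[0,0,0,0.14,0,0,70],[0,0,0,0.16,0,0,70],[0,0,0,0.18,0,0,70],[0,0,0,0.2,0,0,70]]}}

```text
t: 14.3
ee_pos: [618.5, -68.2, 16.7]
orientation: [2.305, 2.135, -0.0]
ft_force: [-0.0, -4.2, 1.7]
width: 70.1
grasp_force: 2.1
```

>>> {"name": "servo_tool", "arguments": {"rows": [[0,0,0,0.015,0,0,70],[0,0,0,0.03,0,0,70],[0,0,0,0.045,0,0,70],[0,0,0,0.06,0,0,70],[0,0,0,0.07,0,0,70],[0,0,0,0.08,0,0,70]]}}

```text
t: 15.05
ee_pos: [619.7, -52.3, 16.7]
orientation: [-2.305, -2.135, 0.0]
ft_force: [-0.1, -3.3, 1.1]
width: 70.0
grasp_force: 2.0
```

Run:
```python
from h import *
st(); im,d=snap('wrist','w4'); cv2.imwrite('pics/w4.png',im[...,::-1])
```

```text
t 15.05 tray [ 23.4 -57.5  16.7] F [-0.1 -3.3  1.1] w 70.01665511992404
```

View pics/w4.png

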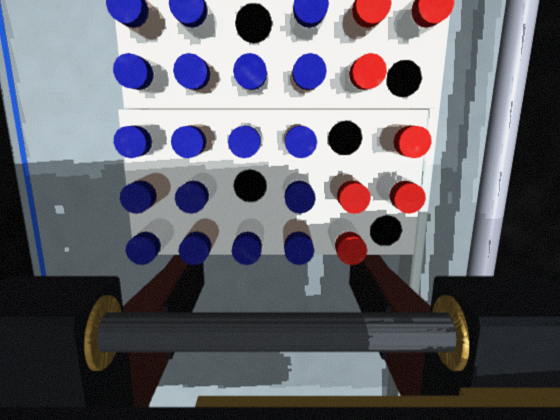

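Racks B and C are tight, with a straight seam at row 108, square and close to the fence. Next I'll lift off, turn, and square the near ends before using the follower.

>>> {"name": "servo_tool", "arguments": {"rows": [[0,0,0,-0.1,0,0,70],[0,0,0,-0.1,0,-0.25,70],[0,0,0.1,-0.1,-0.1,-0.5,70],[0,0,0.2,0,-0.3,-0.5,70],[0,0,0.32,0.15,-0.5,-0.5,70],[0,0,0.44,0.35,-0.58,-0.5,80],[0,0,0.56,0.5,-0.58,-0.5,80],[0,0,0.68,0.5,-0.58,-0.5,80],[0,0,0.8,0.5,-0.58,-0.5,80],[0,0,0.92,0.5,-0.58,-0.5,80]]}}

```text
t: 16.35
ee_pos: [511.6, 55.8, 116.6]
orientation: [-3.137, -0.169, 0.0]
ft_force: [0.1, 0.6, -0.1]
width: 79.7
grasp_force: 0.0
```

Run:
```python
from h import *
st(); go(w(-75,42,14.5),TH+0.2)
snap('top','top3');im,W=cloud('top3')
tx=(W[...,:2]-O)@X; ty=(W[...,:2]-O)@Y
m=(W[...,2]>29)&(W[...,2]<37)&(ty>-60)&(ty<136)&(abs(tx-20)<75)
for y in range(-44,135,8):
    q=tx[m&(abs(ty-y)<4)]; print(y,len(q),q.min().round(1) if len(q) else '',end=' | ')
q=ty[m]; print(q.min(),q.max())
```

```text
t 16.35 tray [-92.6  42.  116.6] F [ 0.1  0.6 -0.1] w 79.71739099782492
turn [-0.0003  0.0002  0.1205] shift [0.0865 0.0162 0.5107]
-44 41 -5.0 | -36 27 24.7 | -28 39 35.1 | -20 10 43.5 | -12 30 25.3 | -4 31 27.5 | 4 31 26.8 | 12 41 22.6 | 20 29 25.4 | 28 42 25.2 | 36 31 21.3 | 44 24 17.6 | 52 50 17.3 | 60 29 25.4 | 68 40 16.2 | 76 49 12.4 | 84 29 12.0 | 92 53 10.7 | 100 32 -9.3 | 108 45 10.3 | 116 46 12.7 | 124 35 -31.8 | 132 37 -32.7 | -55.990748767997175 131.24096842077466
```

>>> {"name": "servo_tool", "arguments": {"rows": [[0,0,0.1,0,0,0.2,80],[0,0,0.12,0,0,0.4,80],[0,0,0.12,0,0,0.51,80],[0,0,0.12,0.06,0,0.51,80],[0,0,0.12,0.12,0,0.51,80],[0,0,0.12,0.17,0,0.51,80],[0,0,0.12,0.195,0,0.51,80],[0,0,0.12,0.21,0,0.51,80],[0,0,0.12,0.22,0,0.51,80],[0,0,0.12,0.22,0,0.51,80]]}}

```text
t: 17.65
ee_pos: [555.1, 61.2, 14.6]
orientation: [3.14, -0.103, -0.001]
ft_force: [0.3, 0.5, 0.7]
width: 80.0
grasp_force: 0.2
```

Run:
```python
from h import *
st()
```

```text
t 17.65 tray [-49.6  50.7  14.6] F [0.3 0.5 0.7] w 80.0316621221932
```

>>> {"name": "servo_tool", "arguments": {"rows": [[0,0,0.005,0,0.025,0,80],[0,0,0.005,0,0.04,0,80],[0,0,0.005,0.005,0.04,0,80],[0,0,0.005,0.01,0.04,0,80],[0,0,0.005,0.014,0.04,0,80],[0,0,0.005,0.014,0.04,0,80]]}}

```text
t: 18.4
ee_pos: [557.3, 53.0, 14.5]
orientation: [3.139, -0.115, -0.001]
ft_force: [-3.2, -2.0, 0.6]
width: 80.1
grasp_force: 1.5
```

>>> {"name": "servo_tool", "arguments": {"rows": [[0,0,0,0.003,0,0,80],[0,0,0,0.005,0,0,80],[0,0,0,0.005,0,0,80]]}}

```text
t: 18.77
ee_pos: [557.4, 53.0, 14.5]
orientation: [3.139, -0.116, -0.004]
ft_force: [-6.8, -2.0, 3.1]
width: 80.1
grasp_force: 3.1
```

Run:
```python
from h import *
st();print(ctrl.get_obs()['moment'].round(2))
```

```text
t 18.77 tray [-46.8  42.7  14.5] F [-6.8 -2.   3.1] w 80.14032946330413
[-0.31  1.07 -0.28]
```

>>> {"name": "servo_tool", "arguments": {"rows": [[0,0,0.004,0,0,0,80],[0,0,0.008,0,0,0,80],[0,0,0.008,0,0,0,80]]}}

```text
t: 19.15
ee_pos: [557.5, 53.1, 14.5]
orientation: [3.138, -0.132, -0.004]
ft_force: [-5.9, -1.8, 2.4]
width: 80.3
grasp_force: 2.9
```

Run:
```python
from h import *
st();o=ctrl.get_obs();print(o['moment'].round(2),o['orientation'].round(4)); go(w(13,-190,100),TH+90)
```

```text
t 19.15 tray [-46.6  42.8  14.5] F [-5.9 -1.8  2.4] w 80.31103652202417
[0.03 0.99 0.28] [ 3.1385 -0.1325 -0.0037]
turn [-1.0000e-03  1.4000e-03 -1.0525e+00] shift [ 0.3064  1.1619 -0.4278]
```

>>> {"name": "servo_tool", "arguments": {"rows": [[0,0,0,-0.15,0,0,80],[0,0,0,-0.2,0,-0.25,80],[0,0,-0.12,-0.2,0.2,-0.43,70],[0,0,-0.24,-0.2,0.45,-0.43,70],[0,0,-0.36,-0.2,0.7,-0.43,70],[0,0,-0.48,-0.1,0.95,-0.43,70],[0,0,-0.6,-0.1,1,-0.43,70],[0,0,-0.72,-0.1,1,-0.43,70],[0,0,-0.84,-0.1,1,-0.43,70],[0,0,-0.95,-0.1,1,-0.43,70]]}}

```text
t: 20.4
ee_pos: [523.1, -144.9, 101.1]
orientation: [2.455, 1.956, 0.003]
ft_force: [-0.3, 0.3, 0.3]
width: 69.5
grasp_force: 0.0
```

Run:
```python
from h import *
st(); go(w(13,-194,18),TH+90)
```

```text
t 20.4 tray [ -65.8 -157.2  101.1] F [-0.3  0.3  0.3] w 69.51471848718903
turn [ 0.0019  0.0002 -0.0993] shift [-0.1232  0.416   0.4168]
```

>>> {"name": "servo_tool", "arguments": {"rows": [[0,0,-0.05,-0.123,0.1,0,70],[0,0,-0.1,-0.123,0.3,0,70],[0,0,-0.1,-0.123,0.415,0,70],[0,0,-0.1,-0.123,0.415,0.1,70],[0,0,-0.1,-0.123,0.415,0.3,70],[0,0,-0.1,-0.123,0.415,0.417,70],[0,0,-0.1,-0.123,0.415,0.417,70]]}}

```text
t: 21.28
ee_pos: [593.9, -186.5, 14.4]
orientation: [-2.306, -2.126, 0.004]
ft_force: [-0.0, -0.4, -0.8]
width: 70.1
grasp_force: 0.0
```

Run:
```python
from h import *
st(); go(w(13,-70,18),TH+90)
```

```text
t 21.27 tray [   8.  -193.3   14.4] F [-0.  -0.4 -0.8] w 70.09053671858724
turn [-0.0035 -0.0009 -0.0031] shift [ 0.6165  0.0222 -0.0175]
```

>>> {"name": "servo_tool", "arguments": {"rows": [[0,0,0,0.03,0.01,-0.018,70],[0,0,-0.003,0.055,0.02,-0.018,70],[0,0,-0.003,0.09,0.02,-0.018,70],[0,0,-0.003,0.13,0.02,-0.018,70],[0,0,-0.003,0.18,0.02,-0.018,70],[0,0,-0.003,0.23,0.02,-0.018,70],[0,0,-0.003,0.28,0.02,-0.018,70],[0,0,-0.003,0.33,0.02,-0.018,70],[0,0,-0.003,0.38,0.02,-0.018,70],[0,0,-0.003,0.42,0.02,-0.018,70]]}}

```text
t: 22.52
ee_pos: [609.0, -104.4, 22.3]
orientation: [2.303, 2.132, 0.002]
ft_force: [-0.7, -5.5, 3.8]
width: 69.9
grasp_force: 2.8
```

>>> {"name": "servo_tool", "arguments": {"rows": [[0,0,0,0.04,0,0,70],[0,0,0,0.08,0,0,70],[0,0,0,0.11,0,0,70],[0,0,0,0.135,0,0,70],[0,0,0,0.155,0,0,70],[0,0,0,0.17,0,0,70]]}}

```text
t: 23.28
ee_pos: [611.7, -70.6, 22.3]
orientation: [2.303, 2.132, 0.003]
ft_force: [0.9, -5.0, 4.6]
width: 70.1
grasp_force: 2.6
```

Run:
```python
from h import *
st(); im,d=snap('wrist','w5'); cv2.imwrite('pics/w5.png',im[...,::-1])
```

```text
t 23.27 tray [ 16.9 -76.4  22.3] F [ 0.9 -5.   4.6] w 70.09931312909927
```

View pics/w5.png

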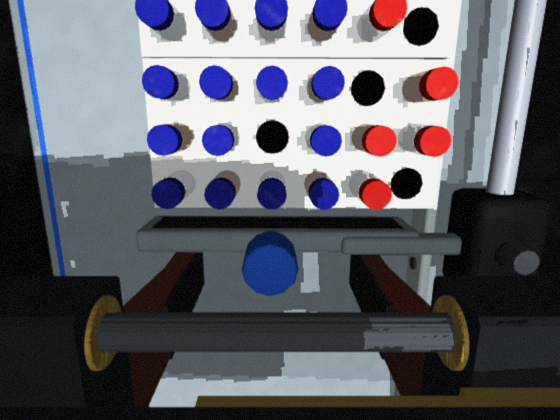

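The paddle at row 230 is parallel to the row and just behind rack C's edge at row 210. All is square, so I'll continue slowly.

>>> {"name": "servo_tool", "arguments": {"rows": [[0,0,0,0.015,0,0,70],[0,0,0,0.03,0,0,70],[0,0,0,0.045,0,0,70],[0,0,0,0.06,0,0,70],[0,0,0,0.072,0,0,70],[0,0,0,0.082,0,0,70],[0,0,0,0.09,0,0,70]]}}

```text
t: 24.2
ee_pos: [612.9, -53.6, 22.0]
orientation: [2.303, 2.132, 0.002]
ft_force: [0.3, -11.1, 3.8]
width: 70.0
grasp_force: 5.2
```

>>> {"name": "servo_tool", "arguments": {"rows": [[0,0,0,0.006,0,0,70],[0,0,0,0.012,0,0,70],[0,0,0,0.018,0,0,70],[0,0,0,0.018,0,0,70]]}}

```text
t: 24.7
ee_pos: [613.2, -50.2, 22.0]
orientation: [2.303, 2.132, 0.002]
ft_force: [-0.6, -10.0, 4.0]
width: 69.9
grasp_force: 5.2
```

>>> {"name": "servo_tool", "arguments": {"rows": [[0,0,0,0.006,0,0,70],[0,0,0,0.012,0,0,70],[0,0,0,0.012,0,0,70]]}}

```text
t: 25.08
ee_pos: [613.2, -49.4, 22.1]
orientation: [2.303, 2.131, -0.0]
ft_force: [-0.4, -19.2, 4.0]
width: 70.4
grasp_force: 9.5
```

Run:
```python
from h import *
st()
```

```text
t 25.07 tray [ 16.8 -55.1  22.1] F [ -0.4 -19.2   4. ] w 70.35608710327617
```

Force jumped to 19 N with little travel, so the row is at the stop. I'll back off and inspect.

>>> {"name": "servo_tool", "arguments": {"rows": [[0,0,0,-0.03,0,0,70],[0,0,0,-0.15,0,0,70],[0,0,0,-0.15,0,-0.3,70],[0,0,0,-0.2,0.2,-0.6,70],[0,0,0,-0.45,0.5,-0.9,70],[0,0,0,-0.7,0.75,-0.95,70],[0,0,0,-0.9,0.9,-0.95,70],[0,0,0,-0.9,0.9,-0.95,70]]}}

```text
t: 26.08
ee_pos: [779.1, -241.3, 211.7]
orientation: [2.305, 2.133, 0.002]
ft_force: [0.1, -0.5, -0.1]
width: 70.0
grasp_force: 0.0
```

Run:
```python
from h import *
st()
snap('top','top4');im,W=cloud('top4'); cv2.imwrite('pics/t4.png',cv2.resize(im[135:235,220:395],None,fx=4.5,fy=4.5,interpolation=cv2.INTER_CUBIC)[...,::-1])
tx=(W[...,:2]-O)@X; ty=(W[...,:2]-O)@Y
m=(W[...,2]>29)&(W[...,2]<37)&(ty>-50)&(ty<150)&(abs(tx-20)<75)
for y in range(-30,146,8):
    q=tx[m&(abs(ty-y)<4)]; print(y,q.min().round(1) if len(q) else '',q.max().round(1),end=' | ')
```

```text
t 26.07 tray [ 196.8 -233.7  211.7] F [ 0.1 -0.5 -0.1] w 70.01934023767978
-30 -32.2 89.5 | -22 -32.6 88.0 | -14 -33.4 84.2 | -6 -34.1 90.1 | 2 -31.9 89.7 | 10 -32.2 89.5 | 18 -33.2 88.3 | 26 -33.8 87.8 | 34 -33.4 87.5 | 42 -32.0 89.6 | 50 -34.2 89.4 | 58 -32.8 88.6 | 66 -33.5 84.7 | 74 -33.7 90.6 | 82 -31.6 89.8 | 90 -32.8 85.3 | 98 -33.2 88.4 | 106 -30.8 84.5 | 114 -34.0 84.6 | 122 -32.0 86.5 | 130 -32.2 89.1 | 138 -33.1 81.9 |
```

View pics/t4.png

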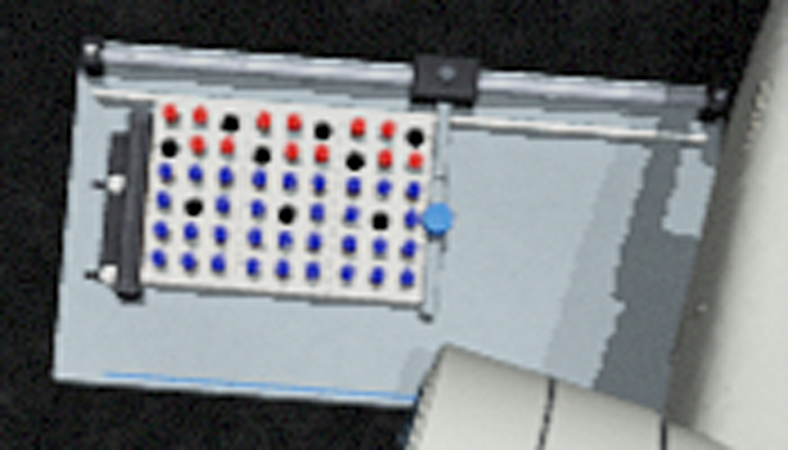

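The row is tight, the bar looks pressed in and no orange shows. I'll take one last close numeric check of flushness with the wrist camera over the row.

>>> {"name": "servo_tool", "arguments": {"rows": [[0,0,0,0.15,-0.2,0,70],[0,0,0,0.3,-0.4,0,70],[0,0,0,0.45,-0.6,0,70],[0,0,0,0.6,-0.8,0,70],[0,0,0,0.8,-0.86,0,70],[0,0,0,0.87,-0.86,0,70],[0,0,0,0.87,-0.86,0,70],[0,0,0,0.87,-0.86,0,70]]}}

```text
t: 27.12
ee_pos: [620.2, -53.7, 210.7]
orientation: [2.305, 2.134, -0.0]
ft_force: [0.7, 0.1, -0.9]
width: 69.8
grasp_force: 0.0
```

Run:
```python
from h import *
st()
snap('wrist','w6');im,W=cloud('w6'); cv2.imwrite('pics/w6.png',im[...,::-1])
tx=(W[...,:2]-O)@X; ty=(W[...,:2]-O)@Y; z=W[...,2]
top=(z>29)&(z<36)&(tx<83.5)&(tx>-60)
def edge(a,b,lo,hi,side,ax,other):
    r=[]
    for y in np.arange(lo,hi,3.):
        q=ax[top&(abs(other-y)<1.5)]
        if len(q)>20: r.append(q.min() if side<0 else q.max())
    return np.median(r).round(2),np.std(r).round(2),len(r)
for n,c in dict(C=-4,B=55,A=115).items(): print(n,'near x',edge(0,0,c-24,c+24,-1,tx,ty))
top=(z>30)&(z<36)&(tx>-60)&(tx<100)
for n,c in dict(C=-4,B=55,A=115).items(): print(n,'far x',edge(0,0,c-24,c+24,1,tx,ty))
# end-stop / bar: profile of hue along y at several tray x
hsv=cv2.cvtColor(im,cv2.COLOR_RGB2HSV)
for x in (-20,15,40):
    k=abs(tx-x)<2
    s=''
    for y in np.arange(136,156,1.5):
        q=k&(abs(ty-y)<.8)
        s+=f"{y:.0f}:{np.median(hsv[q],0).astype(int).tolist() if q.any() else '-'},{np.median(z[q]).round() if q.any() else ''} "
    print(x,s)
orange=(hsv[...,0]>8)&(hsv[...,0]<22)&(hsv[...,1]>150)&(hsv[...,2]>90)&(ty>120)&(ty<160)&(abs(tx-15)<60)
print('orange px',orange.sum(), np.nanmin(ty[orange]) if orange.any() else '',np.nanmax(ty[orange]) if orange.any() else '')
```

```text
t 27.12 tray [ 24.  -58.8 210.7] F [ 0.7  0.1 -0.9] w 69.81707996598378
C near x (np.float64(-34.63), np.float64(0.26), 16)
B near x (np.float64(-34.43), np.float64(0.23), 16)
A near x (np.float64(-34.02), np.float64(0.18), 5)
C far x (np.float64(84.51), np.float64(5.3), 16)
B far x (np.float64(84.46), np.float64(0.24), 16)
A far x (np.float64(84.95), np.float64(0.24), 5)
-20 136:-, 138:-, 139:-, 140:-, 142:-, 144:-, 145:-, 146:-, 148:-, 150:-, 151:-, 152:-, 154:-, 156:-, 
15 136:-, 138:-, 139:-, 140:-, 142:-, 144:-, 145:-, 146:-, 148:-, 150:-, 151:-, 152:-, 154:-, 156:-, 
40 136:-, 138:-, 139:-, 140:-, 142:-, 144:-, 145:-, 146:-, 148:-, 150:-, 151:-, 152:-, 154:-, 156:-, 
orange px 0
```

Near ends fall on one straight line (−34.6, −34.4, −34.0 mm), so the row is flush. Next, the bar.

>>> {"name": "servo_tool", "arguments": {"rows": [[0,0,0,0.2,0,0,70],[0,0,0,0.4,0,0,70],[0,0,0,0.45,0,0,70],[0,0,0,0.45,0,0,70]]}}

```text
t: 27.68
ee_pos: [626.7, 36.3, 210.6]
orientation: [2.304, 2.135, -0.001]
ft_force: [0.1, -0.6, -0.5]
width: 69.9
grasp_force: 0.0
```

Run:
```python
from h import *
st()
snap('wrist','w7');im,W=cloud('w7')
tx=(W[...,:2]-O)@X; ty=(W[...,:2]-O)@Y; z=W[...,2]
hsv=cv2.cvtColor(im,cv2.COLOR_RGB2HSV)
for x in (-30,-20,15,40,65,72):
    k=abs(tx-x)<2; s=''
    for y in np.arange(138,156,1.):
        q=k&(abs(ty-y)<.6)
        s+=f"{y:.0f}:{np.median(im[q],0).astype(int).tolist() if q.any() else '-'},{np.median(z[q]).round() if q.any() else ''} "
    print(x,s)
o=(hsv[...,0]>5)&(hsv[...,0]<22)&(hsv[...,1]>150)&(hsv[...,2]>60)&(ty>120)&(ty<165)&(abs(tx-15)<60)
print('orange',o.sum(), (ty[o].min(),ty[o].max(),tx[o].min(),tx[o].max()) if o.any() else '')
```

```text
t 27.68 tray [ 23.7  31.4 210.6] F [ 0.1 -0.6 -0.5] w 69.90419643037252
-30 138:[234, 232, 242],33.0 139:[245, 244, 244],32.0 140:[250, 249, 246],33.0 141:[250, 249, 246],33.0 142:[251, 250, 248],32.0 143:[251, 251, 248],33.0 144:[252, 251, 249],32.0 145:[34, 35, 38],41.0 146:[30, 31, 32],42.0 147:[50, 51, 53],41.0 148:[49, 52, 53],41.0 149:[50, 49, 53],42.0 150:[48, 48, 54],41.0 151:[46, 47, 50],41.0 152:[48, 47, 53],42.0 153:[48, 47, 52],42.0 154:[48, 48, 54],41.0 155:[46, 47, 51],43.0 
-20 138:[50, 56, 205],56.0 139:[235, 234, 228],33.0 140:[251, 250, 246],32.0 141:[251, 250, 247],32.0 142:[251, 250, 247],32.0 143:[251, 250, 248],32.0 144:[252, 252, 250],31.0 145:[124, 101, 84],34.0 146:[28, 27, 28],42.0 147:[50, 52, 57],41.0 148:[51, 53, 55],42.0 149:[50, 50, 54],41.0 150:[50, 51, 55],41.0 151:[48, 49, 51],42.0 152:[47, 50, 52],42.0 153:[49, 51, 55],42.0 154:[48, 49, 53],41.0 155:[49, 49, 52],42.0 
15 138:[45, 51, 202],57.0 139:-, 140:-, 141:-, 142:[204, 203, 233],33.0 143:[253, 253, 249],33.0 144:[243, 238, 233],32.0 145:[82, 59, 50],38.0 146:[47, 47, 53],42.0 147:[54, 54, 57],4
[... 878 characters left out ...]
8, 62],42.0 150:[59, 56, 63],42.0 151:[56, 57, 63],41.0 152:[59, 58, 63],42.0 153:[58, 57, 62],42.0 154:[59, 58, 63],41.0 155:[59, 61, 65],41.0 
72 138:[247, 90, 83],56.0 139:[213, 204, 199],33.0 140:[247, 228, 222],33.0 141:[249, 244, 241],33.0 142:[251, 252, 249],33.0 143:[251, 251, 249],33.0 144:[191, 189, 186],33.0 145:[41, 39, 43],41.0 146:[46, 46, 49],41.0 147:[53, 53, 57],42.0 148:[52, 54, 57],42.0 149:[56, 58, 62],42.0 150:[59, 60, 65],41.0 151:[67, 67, 72],42.0 152:[77, 77, 83],42.0 153:[70, 71, 78],41.0 154:[62, 62, 67],41.0 155:[61, 61, 64],42.0 
orange 30 (np.float64(144.59146440407585), np.float64(145.1111669649919), np.float64(-26.66840310683058), np.float64(48.18955894245056))
```

```bash
python3 -c "
from workcell import ctrl
print(ctrl.close_job())"
```

```text
the job is handed in; nothing more can be done
None
```

Job handed in at about 28 s: the racks stand in a tight straight row flush against the back fence, and the follower holds them against the end stop. The orange bar measured pressed in to within about 0.5 mm of flush, and the racks were only slid.

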